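Charge the finishing machine and hold its dead-man plunger at half travel

TASK

Tip all five ceramic chips from the tray into the bowl of the finishing machine, then stand the empty tray upright on the bench, clear of the machine, and let it go. Then press the machine's spring-loaded dead-man plunger down with the fingertips to half its travel (black ring on the stem level with the collar), never right home, and finish while still holding it there. Leave the bottle, tin, vial and watch where they are.

Things in the scene. Friction and masses are not known exactly. Their poses are not given: they have to be found in the camera images.
- finisher: Vibratory finishing machine, fixed on the bench: grey round base with an open grey bowl on top, and a base plate running to a control pod. Origin on the bench under the bowl's axis, z up; the pod's centre lies 135 mm from it along +y. Pod: box 64 x 64 mm, top 46 mm above the bench; a round aluminium collar on it, 40 mm across, reaches 52 mm.
- bowl (a point): Centre of the bowl's mouth, at rim height (114 mm above the bench). Mouth 160 mm across outside, about 150 mm inside; inner floor 61 mm above the bench and 104 mm across; walls 4 mm.
- plunger (a joint): Travel in m of the spring-loaded dead-man plunger on the pod: 0 released (up), 0.024 fully home, straight down. Spring about 3 N at the start, 6.6 N at half travel (0.012), 10.2 N at the end; it springs up when let go. A black ring round its 18 mm thick aluminium stem is level with the collar's top at half travel.
- plunger_top (a point): Centre of the top face of the plunger's black mushroom head (40 mm across, 10 mm thick); 88 mm above the bench when released, moves down with the plunger. Axes as finisher.
- tray: Loose aluminium tray, 120 (x) x 96 (y) mm, 0.15 kg empty, slippery inside (chips slide at about 20 degrees). Origin at the centre of its underside, z up, its open mouth at -x. Floor and walls 3 mm thick; walls 31 mm high on the other three sides. The last 24 mm of floor before the mouth rise as a ramp by 5 mm (about 0.2 rad).
- tray_grip (a point): Point in the tray's upright black grip, 14 (x) x 30 (y) mm, which stands at the middle of the back (+x) wall, 52 mm from the tray's origin along +x, its top 85 mm above the underside. The point is on the grip's axis, 64 mm above the underside and 21 mm below the grip's top.
- tray_mouth (a point): Middle of the tray's pouring edge (end of the ramped lip), 60 mm from the tray's origin along -x, 8 mm above its underside.
- chip0: Loose white ceramic finishing chip, a triangular prism 13 mm high, about 19 mm a side, 14 g; lies in the tray at the start. Origin at the centre of one triangular face.
- chip1: Finishing chip like chip0.
- chip2: Finishing chip like chip0.
- chip3: Finishing chip like chip0.
- chip4: Finishing chip like chip0.
- bottle: Bystander: amber glass bottle with ribbed cap, 42 mm across, 69 mm tall; origin at the centre of its underside. Not to be disturbed.
- tin: Bystander: low round metal tin of screws, 56 mm across, 15 mm tall; origin at the centre of its underside. Not to be disturbed.
- vial: Bystander: small glass vial with black cap, 31 mm across, 54 mm tall; origin at the centre of its underside. Not to be disturbed.
- watch: Bystander: steel wristwatch head without strap, 44 x 42 x 11 mm; origin at the centre of its underside. Not to be disturbed.

How it is judged:
On the way, in this order (a step that is already met when the one before it is completed fails the run):
1. the tray's mouth is brought over the bowl (horizontal distance between tray_mouth and bowl below 0.1 m and height (world z) of tray_mouth above 0.1 m), for 0.05 s.
2. all five chips lie in the bowl, below its rim (horizontal distance between each of chip0, chip1, chip2, chip3, chip4 and bowl below 0.076 m and z of each of chip0, chip1, chip2, chip3, chip4 in the frame of bowl below 0 m and contact force between each of chip0, chip1, chip2, chip3, chip4 and tray below 0.05 N), for 0.2 s.
3. the tray stands upright on the bench, released, clear of the machine (angle between tray's own z axis and vertical below 0.08 rad and height (world z) of tray below 0.008 m and linear speed of tray below 0.02 m/s and contact force between each of the arm, the fingers and tray below 0.1 N and contact force between tray and finisher below 0.1 N), for 0.2 s.
4. the plunger is held near half travel by the fingers (value of joint plunger between 0.008 and 0.016 m and contact force between the fingers and finisher above 3 N), for 0.5 s.
At the end, for the whole second after the job is handed in: The fingers hold the plunger at 12 mm +/- 4 mm of its 24 mm travel, pressing with more than 3 N; all five chips lie in the bowl below its rim; the tray stands upright (within 0.08 rad) on the bench, at rest, touched by neither the robot nor the machine (all of step 2 and all of step 3 and all of step 4); the arm keeps its last pose, push and grip.
It fails at once if the plunger is pressed home (more than 21 mm) (value of joint plunger above 0.021 m).
It fails at once if the bottle is moved more than 30 mm or knocked over (distance of bottle from where it was at the start of the episode above 0.03 m or angle between bottle's own z axis and vertical above 0.5 rad).
It fails at once if the tin is moved more than 30 mm or knocked over (distance of tin from where it was at the start of the episode above 0.03 m or angle between tin's own z axis and vertical above 0.5 rad).
It fails at once if the vial is moved more than 30 mm or knocked over (distance of vial from where it was at the start of the episode above 0.03 m or angle between vial's own z axis and vertical above 0.5 rad).
It fails at once if the watch is moved more than 30 mm or knocked over (distance of watch from where it was at the start of the episode above 0.03 m or angle between watch's own z axis and vertical above 0.5 rad).
It also fails if it takes over 64 s, if anything falls off the work surface, if the arm or the gripper's body presses on something with over 40 N, if the wrist force passes 120 N, or if a joint passes its speed limit or range.

ROBOT

A 6-joint arm with a two-finger parallel gripper is mounted at the origin on a cart in front of the work surface, level with it; the furniture and walls round the work are solid. World frame = base frame: x ahead of the robot, y to its left, z up, the work surface at z = 0. Lengths are in m, angles in rad, forces in N, time in s.
With the tool pointing down it reaches from about 0.325 to 0.875 m from the base axis. Payload 4.4 kg.
Tool frame: the origin (TCP) lies at the very end of the fingers, on their centre line; the grasp point (between the pads) lies 19 mm behind it; z points along the fingers, y is the line along which they close (so a half turn about z gives the same grasp; the last joint's range is limited). The gripper opens to 85 mm and grips with 20 to 120 N. Pads are 22 mm wide; open, the fingers measure 114 mm over their backs; the gripper's body (76 mm by 85 mm) begins 54 mm behind the grasp point. The pads swing forward as they close: fully open they stand 13 mm farther back than shut.
Start: joints at [-1.323, 0.207, 1.542, -0, 1.393, -0.15], TCP at [0.223, -0.53, 0.231] pointing down, gripper open.
Joint ranges: [-2.73, 2.73], [-0.86, 2.22], [0.23, 2.46], [-1.11, 4.25], [0.08, 2.63], [-2.82, 2.82]. Speed limits (rad/s): [2.79, 2.79, 3.14, 3.14, 3.14, 3.14].

INTERFACE

Orientations are given as a 3x3 rotation matrix whose columns are the frame's x, y, z axes.
In Python, from cell import env, snapshot gives the robot as it stands.
- The arm moves only by the shell command python3 -m jog 'ROWS' [FORCE]. ROWS is JSON, a list of rows, each an object with "translation": the shift along the tool's x, y, z in cm, a list of three; "yaw": the turn about the tool's z in degrees; "fingers": the closure, from 0 (fully open) to 1 (shut). In form: [{"translation": [tx, ty, tz], "yaw": yaw, "fingers": fingers}, ...]. A call has exactly 5 rows; each row shifts and turns the commanded pose from where the row before left it, along the tool's axes as they then stand; what a row does not reach is not made up. A row lasts 1/8 s, in which the tool goes at most 62.5 mm and 10.7 degrees, less where a joint would pass 70% of its speed; a pose out of reach is approached as far as the arm can. A call with a gripper value outside its range is refused whole. The fingers move at their own pace and stop on an object; FORCE is the grip in N (left out, the last holds). Time passes only in rows, so rows that do not move let the fingers close, or fill a call up. It gives the time, the measured TCP pose, the force, the opening and the grip force at its end, in the units of the state.
- env.get_obs(): the state, without advancing time (a new reading comes with each control period).
- snapshot(name): name is "side" or "top"; returns a dict with "pixels" (480x640x3 uint8, red, green, blue), "K" (3x3 intrinsics, pixels), "k1" (the pictures are not rectified: a ray, as slopes to the right and down, at radius r is drawn at 1 + k1 r^2 times it, then the intrinsics apply), "world_to_cam" (4x4, takes a point from world to camera coordinates). Camera axes: x right, y up, looking along -z (the intrinsics and any distortion apply to the point x, -y, -z); pixel columns grow to the right and rows downward; lengths in m; the calibration is good to about 2 mm. A picture is of the moment at which its call begins. There is no depth.
- env.sign_off(): hands the job in; it is judged then, once.
The state is a dict: "clock": time; "joint_pos": joint angles; "joint_velocities": joint speeds; "joint_torque": joint torques, N m; "eef_pos": TCP position; "orientation": TCP orientation; "wrist_force": force on the tool from outside, world axes, zero at the start; "ft_torque": the same for the moment, N m; "gripper_width": finger opening in m; "gripper_force": force on a finger pad.
Only numpy, scipy, OpenCV 4.12 (cv2) and the standard library are available. Lean on these libraries where they do the work, as an engineer would, in place of code of your own. Each camera call takes 0.05 s, during which the arm holds its last target. There are 200 camera calls.

## Working session

There is one attempt and no reset: what is moved stays moved. The work goes in short steps, Python scripts to look and compute and a shell command to move; the robot and the scene stay as the last step left them, time stands still between calls to the robot, and variables do not carry over. Pictures are saved under pics/ and viewed, at most 13 in all, crops included, and the job is handed in when it is done.

```bash
mkdir -p pics; ls; python3 - <<'E'
from cell import env,snapshot
import cv2,numpy as np
o=env.get_obs();print({k:np.round(v,3).tolist() for k,v in o.items()})
for n in("top","side"):
    s=snapshot(n);cv2.imwrite(f"pics/{n}0.png",s["pixels"][:,:,::-1]);print(n,s["K"],s["k1"],np.round(s["world_to_cam"],3))
E
```

```text
pics
{'clock': 0.0, 'joint_pos': [-1.323, 0.207, 1.543, 0.0, 1.393, -0.151], 'joint_velocities': [0.0, 0.0, -0.001, 0.0, -0.001, 0.0], 'joint_torque': [0.001, -38.302, -29.16, 0.0, 0.01, 0.0], 'eef_pos': [0.223, -0.529, 0.23], 'orientation': [[0.922, 0.387, -0.001], [0.387, -0.922, 0.002], [0.0, -0.002, -1.0]], 'wrist_force': [0.526, 0.515, -0.008], 'ft_torque': [0.015, 0.017, 0.001], 'gripper_force': 0.0, 'gripper_width': 0.086}
top [[565.2385249    0.         320.89030742]
 [  0.         565.2385249  240.23881171]
 [  0.           0.           1.        ]] 0.039029828925138385 [[ 0.027 -1.    -0.009 -0.095]
 [ 0.993  0.026  0.118 -0.553]
 [-0.117 -0.013  0.993 -1.396]
 [ 0.     0.     0.     1.   ]]
side [[494.45371327   0.         312.99045283]
 [  0.         494.45371327 236.55658605]
 [  0.           0.           1.        ]] -0.08923890428374642 [[-0.94  -0.339 -0.021  0.504]
 [ 0.102 -0.342  0.934 -0.198]
 [-0.324  0.876  0.356 -0.995]
 [ 0.     0.     0.     1.   ]]
```

View pics/top0.png

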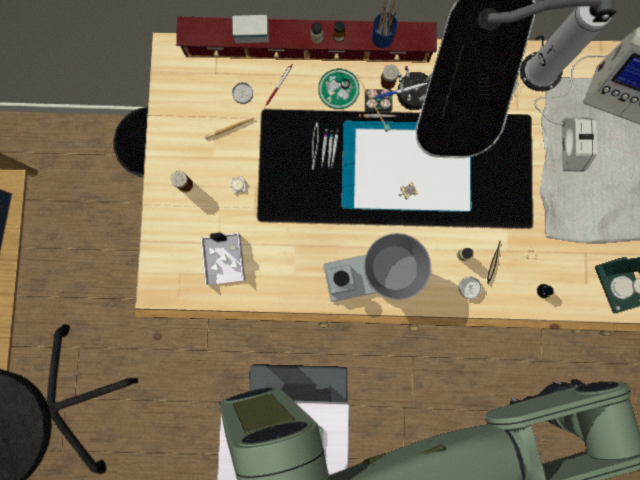

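View pics/side0.png

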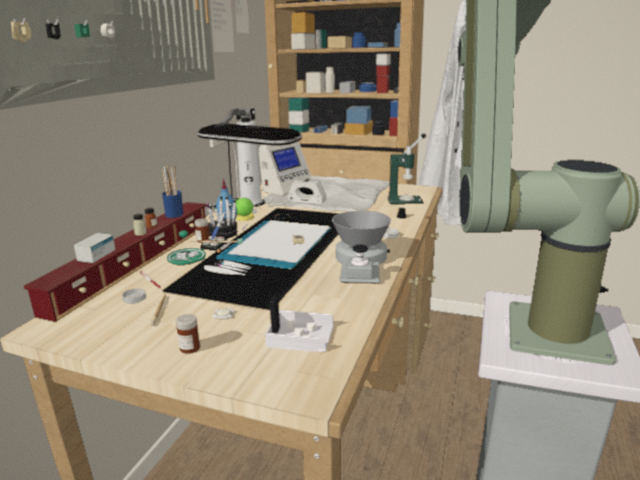

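```bash
cat > h.py <<'E'
from cell import env,snapshot
import cv2,numpy as np
def ray(s,uv):
    K=s["K"];d=np.array([s["k1"],0,0,0,0.])
    p=cv2.undistortPoints(np.array([[uv]],float),K,d)[0,0]
    T=s["world_to_cam"];R=T[:3,:3];c=-R.T@T[:3,3]
    return c,R.T@np.array([p[0],-p[1],-1])
def at(s,uv,z):
    c,d=ray(s,uv);return np.round(c+d*(z-c[2])/d[2],4)
def proj(s,P):
    T=s["world_to_cam"];q=T[:3,:3]@np.array(P)+T[:3,3];q=q*[1,-1,-1]
    return cv2.projectPoints(q[None],np.zeros(3),np.zeros(3),s["K"],np.array([s["k1"],0,0,0,0.]))[0][0,0]
def st():
    o=env.get_obs();print({k:np.round(o[k],3).tolist() for k in("clock","joint_pos","eef_pos","orientation","wrist_force","gripper_width","gripper_force")})
E
python3 - <<'E'
import cv2,numpy as np
a=cv2.imread("pics/top0.png");b=cv2.imread("pics/side0.png")
A=cv2.resize(a[225:305,195:435],(800,267),interpolation=cv2.INTER_CUBIC)
B=cv2.resize(b[205:360,170:410],(510,330),interpolation=cv2.INTER_CUBIC)
c=np.zeros((600,800,3),np.uint8);c[:267]=A;c[270:600,:510]=B
C=cv2.resize(a[235:305,440:560],(288,168));c[270:438,512:800]=C
cv2.imwrite("pics/c1.png",c)
E
```

```text
(no output)
```

View pics/c1.png

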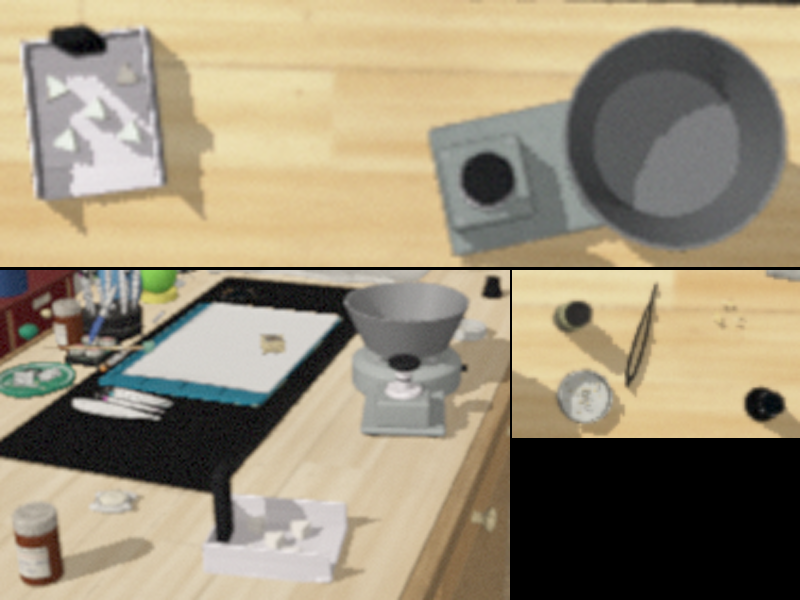

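```bash
python3 - <<'E'
from h import *
s=snapshot("top");f=lambda u,v:(195+u/3.3333,225+v/3.3333)
print("bowl",at(s,f(676,137.5),.114),"plg",at(s,f(488,179),.088))
for n,u,v,z in[("TL",23,43,.031),("TR",148,28,.031),("BL",38,199,.031),("BR",163,186,.031),("grip",78,40,.075)]:print(n,at(s,f(u,v),z))
c=lambda u,v:(440+u/2.4,235+v/2.4)
print("vial",at(s,c(578,0) if 0 else (440+(578-512)/2.4,235+(314-270)/2.4),.054),"tin",at(s,(440+(585-512)/2.4,235+(395-270)/2.4),.015))
# side view: grip top & bowl rim, plunger
t=snapshot("side");g=lambda u,v:(170+u/2.125,205+(v-270)/2.129)
print("side grip top",at(t,g(222,470),.085),"plg",at(t,g(404,362),.088),"bowl",at(t,g(406,312),.114))
E
```

```text
bowl [ 0.4884 -0.2644  0.114 ] plg [ 0.4567 -0.1326  0.088 ]
TL [0.5534 0.2211 0.031 ]
TR [0.5673 0.1269 0.031 ]
BL [0.4357 0.2037 0.031 ]
BR [0.4478 0.1102 0.031 ]
grip [0.5515 0.171  0.075 ]
vial [ 0.5295 -0.4429  0.054 ] tin [ 0.4483 -0.4595  0.015 ]
side grip top [0.5501 0.182  0.085 ] plg [ 0.4536 -0.1187  0.088 ] bowl [ 0.4768 -0.2154  0.114 ]
```

```bash
J="python3 -m jog"
python3 -m jog '[{"translation":[0,0,0],"yaw":7.3,"fingers":0},{"translation":[0,0,0],"yaw":7.3,"fingers":0},{"translation":[2.8,-4.3,0],"yaw":0,"fingers":0},{"translation":[2.8,-4.3,0],"yaw":0,"fingers":0},{"translation":[2.8,-4.3,0],"yaw":0,"fingers":0}]' 100
python3 -m jog '[{"translation":[2.8,-4.3,0],"yaw":0,"fingers":0},{"translation":[2.8,-4.3,0],"yaw":0,"fingers":0},{"translation":[2.8,-4.3,0],"yaw":0,"fingers":0},{"translation":[2.8,-4.3,0],"yaw":0,"fingers":0},{"translation":[2.8,-4.3,0],"yaw":0,"fingers":0}]'
python3 -m jog '[{"translation":[2.8,-4.3,0],"yaw":0,"fingers":0},{"translation":[2.8,-4.3,0],"yaw":0,"fingers":0},{"translation":[2.8,-4.3,0],"yaw":0,"fingers":0},{"translation":[2.8,-4.3,0],"yaw":0,"fingers":0},{"translation":[2.8,-4.3,0],"yaw":0,"fingers":0}]'
python3 - <<'E'
from h import *
st()
for n in("side","top"):
    s=snapshot(n);a=s["pixels"][:,:,::-1]
    P=[proj(s,p) for p in[(.5525,.173,.085),(.5525,.173,.0),(.441,.157,.008)]]
    print(n,np.round(P,1).tolist())
    if n=="side":
        a=cv2.resize(a[200:370,220:440],(800,600),interpolation=cv2.INTER_CUBIC);cv2.imwrite("pics/s1.png",a)
E
```

```text
clock: 0.82
eef_pos: [0.2878, -0.389, 0.231]
orientation: [[0.99, 0.142, 0.0], [0.142, -0.99, 0.001], [0.0, -0.0, -1.0]]
wrist_force: [1.3, 0.6, 0.3]
gripper_width: 0.0857
gripper_force: 0.0
clock: 1.45
eef_pos: [0.3958, -0.1561, 0.2313]
orientation: [[0.99, 0.142, 0.001], [0.142, -0.99, -0.0], [0.001, 0.0, -1.0]]
wrist_force: [1.3, -0.4, 0.2]
gripper_width: 0.0857
gripper_force: 0.0
clock: 2.08
eef_pos: [0.5038, 0.0767, 0.2313]
orientation: [[0.99, 0.143, 0.0], [0.143, -0.99, -0.0], [0.0, 0.0, -1.0]]
wrist_force: [-0.1, -0.9, -0.8]
gripper_width: 0.0853
gripper_force: 0.0
{'clock': 2.075, 'joint_pos': [-0.019, 0.067, 1.7, -0.0, 1.375, 1.409], 'eef_pos': [0.504, 0.077, 0.231], 'orientation': [[0.99, 0.143, 0.0], [0.143, -0.99, -0.0], [0.0, 0.0, -1.0]], 'wrist_force': [-0.126, -0.939, -0.769], 'gripper_width': 0.085, 'gripper_force': 0.0}
side [[275.2, 296.7], [277.3, 333.1], [330.7, 334.8]]
top [[216.8, 236.1], [223.1, 240.2], [226.7, 283.4]]
```

View pics/s1.png

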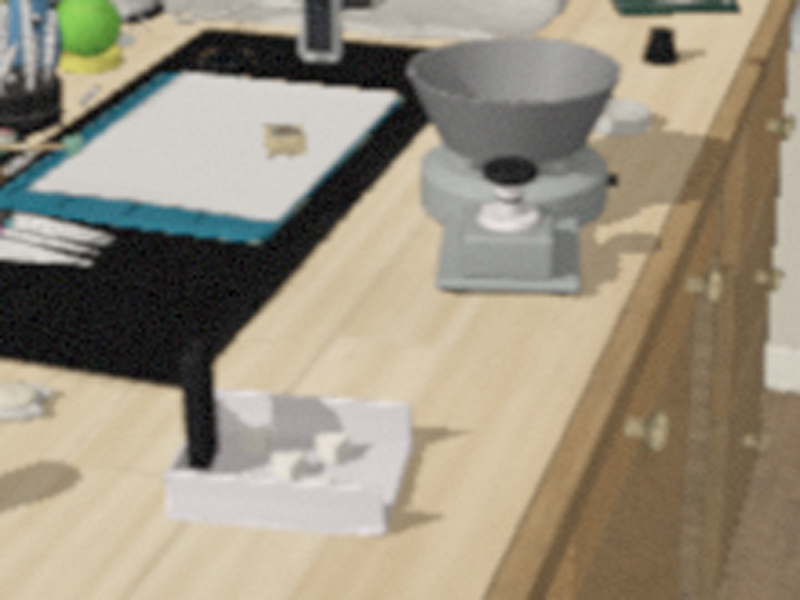

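```bash
python3 -m jog '[{"translation":[3.1,-4.4,0],"yaw":0,"fingers":0},{"translation":[3.1,-4.4,0],"yaw":0,"fingers":0},{"translation":[0,0,4],"yaw":0,"fingers":0},{"translation":[0,0,4],"yaw":0,"fingers":0},{"translation":[0,0,4],"yaw":0,"fingers":0}]' 100
python3 -m jog '[{"translation":[0,0,4],"yaw":0,"fingers":0},{"translation":[0,0,0],"yaw":0,"fingers":1},{"translation":[0,0,0],"yaw":0,"fingers":1},{"translation":[0,0,0],"yaw":0,"fingers":1},{"translation":[0,0,0],"yaw":0,"fingers":1}]' 100
python3 -m jog '[{"translation":[0,0,0],"yaw":0,"fingers":1},{"translation":[0,0,0],"yaw":0,"fingers":1},{"translation":[0,0,-0.5],"yaw":0,"fingers":1},{"translation":[0,0,-0.5],"yaw":0,"fingers":1},{"translation":[0,0,0],"yaw":0,"fingers":1}]' 
python3 - <<'E'
from h import *
s=snapshot("side");a=s["pixels"][:,:,::-1]
a=cv2.resize(a[220:370,220:420],(800,600),interpolation=cv2.INTER_CUBIC);cv2.imwrite("pics/s2.png",a)
E
```

```text
clock: 2.8
eef_pos: [0.5519, 0.1703, 0.11]
orientation: [[0.99, 0.142, -0.0], [0.142, -0.99, -0.0], [-0.0, 0.0, -1.0]]
wrist_force: [0.6, 0.5, -0.0]
gripper_width: 0.0852
gripper_force: 0.0
clock: 3.42
eef_pos: [0.5549, 0.1713, 0.0745]
orientation: [[0.99, 0.142, 0.006], [0.142, -0.99, 0.001], [0.006, 0.0, -1.0]]
wrist_force: [0.3, -0.5, 6.6]
gripper_width: 0.0264
gripper_force: 98.9
clock: 4.05
eef_pos: [0.5522, 0.171, 0.0816]
orientation: [[0.99, 0.143, 0.0], [0.143, -0.99, 0.0], [0.0, 0.0, -1.0]]
wrist_force: [-0.2, -0.7, -1.0]
gripper_width: 0.0267
gripper_force: 98.7
```

View pics/s2.png

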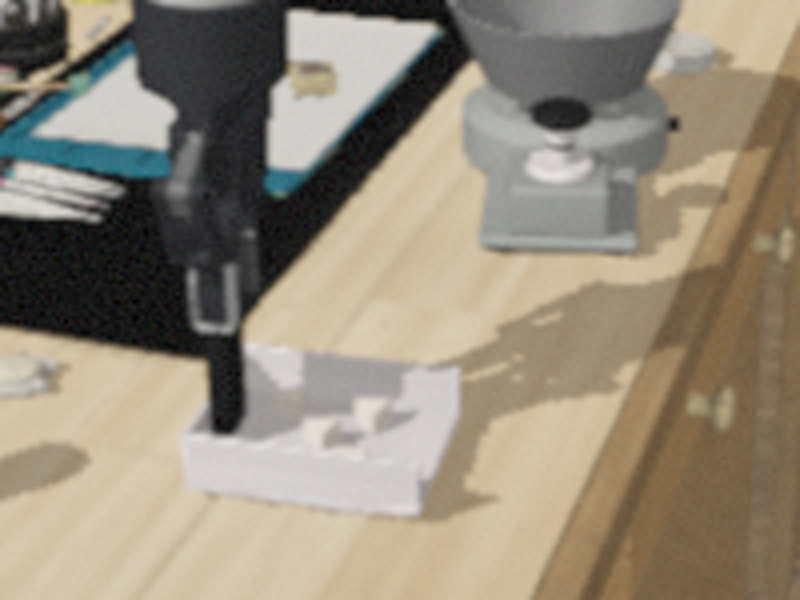

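```bash
python3 -m jog '[{"translation":[0,0,-1],"yaw":0,"fingers":1},{"translation":[0,0,-1],"yaw":0,"fingers":1},{"translation":[0,0,-1],"yaw":0,"fingers":1},{"translation":[0,0,0],"yaw":0,"fingers":1},{"translation":[0,0,0],"yaw":0,"fingers":1}]' 
python3 - <<'E'
from h import *
s=snapshot("side");a=s["pixels"][:,:,::-1]
a=cv2.resize(a[200:370,220:440],(800,600),interpolation=cv2.INTER_CUBIC);cv2.imwrite("pics/s3.png",a)
E
```

```text
clock: 4.72
eef_pos: [0.5521, 0.171, 0.1113]
orientation: [[0.99, 0.143, -0.0], [0.143, -0.99, 0.0], [-0.0, -0.0, -1.0]]
wrist_force: [-0.0, 0.1, -1.6]
gripper_width: 0.0271
gripper_force: 98.8
```

View pics/s3.png

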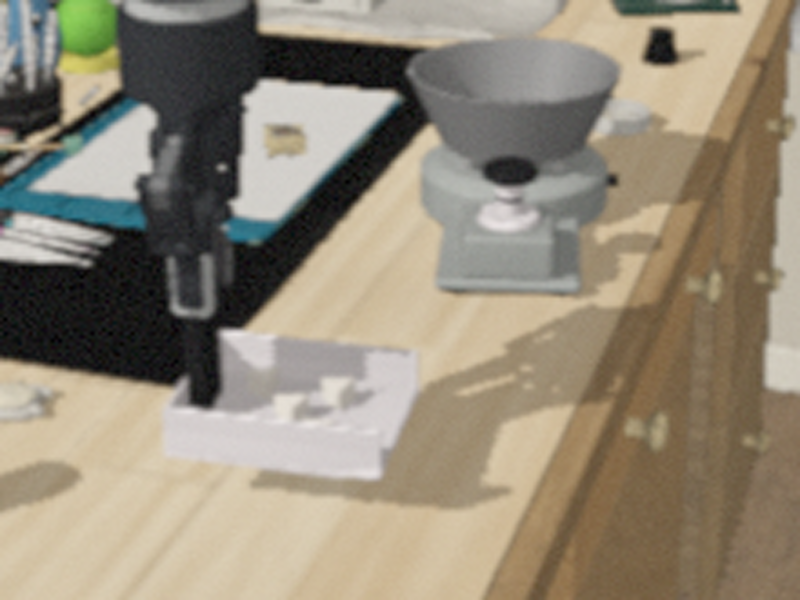

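```bash
python3 -m jog '[{"translation":[0,0,-2],"yaw":0,"fingers":1},{"translation":[0,0,-3],"yaw":0,"fingers":1},{"translation":[0,0,-3],"yaw":0,"fingers":1},{"translation":[0,1,-3],"yaw":0,"fingers":1},{"translation":[-0.3,2,-2.5],"yaw":0,"fingers":1}]' 
python3 -m jog '[{"translation":[-0.4,2.5,-0.4],"yaw":0,"fingers":1},{"translation":[-0.4,3,0],"yaw":0,"fingers":1},{"translation":[-0.4,3,0],"yaw":0,"fingers":1},{"translation":[-0.4,3,0],"yaw":0,"fingers":1},{"translation":[-0.4,3,0],"yaw":0,"fingers":1}]' 
python3 -m jog '[{"translation":[-0.4,3,0],"yaw":0,"fingers":1},{"translation":[-0.4,3,0],"yaw":0,"fingers":1},{"translation":[-0.4,3,0],"yaw":0,"fingers":1},{"translation":[-0.4,3,0],"yaw":0,"fingers":1},{"translation":[-0.4,3,0],"yaw":0,"fingers":1}]' 
python3 -m jog '[{"translation":[-0.4,3,0],"yaw":0,"fingers":1},{"translation":[-0.4,3,0],"yaw":0,"fingers":1},{"translation":[-0.4,2.2,0],"yaw":0,"fingers":1},{"translation":[-0.4,1.5,0],"yaw":0,"fingers":1},{"translation":[-0.3,0.4,0],"yaw":0,"fingers":1}]' 
python3 - <<'E'
from h import *
a=snapshot("side")["pixels"][:,:,::-1];b=snapshot("top")["pixels"][:,:,::-1]
a=cv2.resize(a[110:290,280:460],(400,400),interpolation=cv2.INTER_CUBIC);b=cv2.resize(b[180:320,300:440],(400,400),interpolation=cv2.INTER_CUBIC);cv2.imwrite("pics/s4.png",np.hstack([a,b]))
E
```

```text
clock: 5.4
eef_pos: [0.5534, 0.1411, 0.247]
orientation: [[0.99, 0.144, -0.0], [0.144, -0.99, 0.0], [0.0, -0.0, -1.0]]
wrist_force: [-0.4, 0.4, -1.7]
gripper_width: 0.0269
gripper_force: 98.9
clock: 6.02
eef_pos: [0.5539, -0.0064, 0.2496]
orientation: [[0.99, 0.143, -0.001], [0.143, -0.99, 0.0], [-0.001, -0.0, -1.0]]
wrist_force: [0.5, 0.0, -2.6]
gripper_width: 0.0268
gripper_force: 98.9
clock: 6.65
eef_pos: [0.5555, -0.1576, 0.2495]
orientation: [[0.99, 0.142, -0.001], [0.142, -0.99, 0.001], [-0.001, -0.001, -1.0]]
wrist_force: [0.2, -0.9, -2.0]
gripper_width: 0.0264
gripper_force: 98.9
clock: 7.28
eef_pos: [0.5513, -0.26, 0.25]
orientation: [[0.99, 0.142, -0.0], [0.142, -0.99, 0.001], [-0.0, -0.001, -1.0]]
wrist_force: [1.5, 0.8, -1.8]
gripper_width: 0.0265
gripper_force: 98.9
```

View pics/s4.png

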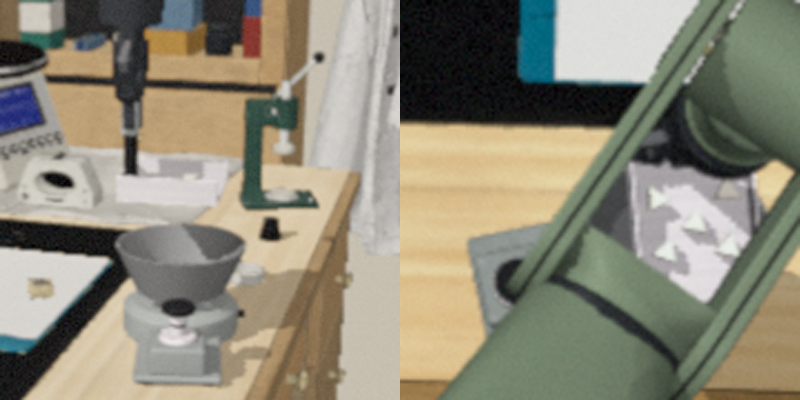

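```bash
cat > look.py <<'E'
from h import *
import sys
s=snapshot("side");cv2.imwrite(sys.argv[1],s["pixels"][:,:,::-1])
r0=[int(x) for x in sys.argv[2:6]] if len(sys.argv)>2 else [165,225,325,420]
g=cv2.cvtColor(s["pixels"],cv2.COLOR_RGB2GRAY)[r0[0]:r0[1]:2,r0[2]:r0[3]]
for r in g: print("".join(" .:-=+*#%@"[min(9,int(v)//26)] for v in r))
print("torque",np.round(env.get_obs()["ft_torque"],3))
E
python3 look.py pics/a0.png
python3 -m jog '[{"translation":[0,0,0],"yaw":0,"fingers":1},{"translation":[0,0,0],"yaw":0,"fingers":1},{"translation":[0,0,0],"yaw":0,"fingers":1},{"translation":[0,0,0],"yaw":0,"fingers":1},{"translation":[0,0,0],"yaw":0,"fingers":1}]' 20
python3 look.py pics/a1.png
```

```text
*********+=::::-==-+********************************************+-:::::::::::::::::::::::-==*##
*********+=-:::====+********************************************+-:::::::=+++==-----::::--=+*##
***********++==+=+**********************************************+-::::::-=+******##*+=---==+*##
**********=-::::-+**********************************************+-::::::-=+******###*==-===+###
*********+=:... :=+*********************************************+-::::::-+*******###*====-=+###
*********+=:... :=**********************************************+-::::::-+*****#######*+===+###
##########*-... :+**********************************************+-::::::-+****########*+===+###
##########*-....-*###########***##############**#***************=-::::::-+*********++======+###
****#*####+-...:=#%%%%%%%##****########*##################**#***+-::::::-+******++=========*###
****######+-....=#%%%%%%%%#*******************#############**#**=:::::::-+*******++========*##*
##########*-....-+*#%%%%%%#*******************#%%%%%%%%%####****=:::::::=######################
##########+-....-+***######*****************
[... 4213 characters left out ...]
####################***********+*+++=======++++++**######%#############*=:... :+##############
...:::--=-==+++++++====++++++++++++++++====----------==++**#############+:.. ...=##############
    . . .:-=============++++++++++++*+++==------------------=+*########+-..... .:=++++***######
   . ..:-=---==-=========++++++++++++*++++==-------------------=+######*=-:....:-=+**##########
..   .:==-----============++++++++++++****+==----------------::-=*#############################
 ......-==-----==========++++++++++*+*******+=-------------:--==+*#######%#####################
  .    .:===--=-==========+++++++++*+********+=-------------=+==+##############################
torque [ 0.017 -0.077  0.005]
```

```bash
python3 -m jog '[{"translation":[0,0,0],"yaw":0,"fingers":0.9},{"translation":[0,0,0],"yaw":0,"fingers":0.9},{"translation":[0,0,0],"yaw":0,"fingers":0.9},{"translation":[0,0,0],"yaw":0,"fingers":0.9},{"translation":[0,0,0],"yaw":0,"fingers":0.9}]' 20
python3 look.py pics/a2.png 165 210 325 400
```

```text
clock: 8.72
eef_pos: [0.5515, -0.2595, 0.2503]
orientation: [[0.99, 0.143, -0.0], [0.143, -0.99, 0.0], [-0.0, -0.0, -1.0]]
wrist_force: [-0.7, 0.1, -1.9]
gripper_width: 0.0268
gripper_force: 98.9
********+=-::::-==-+********************************************+=:::::::::
********+==-:::==++*********************************************+-:::::::=+
***********++++==+**********************************************+-:::::::=+
*********+=-:.:.-+**********************************************+-::::::-=*
*********+=:....:=+*********************************************+-::::::-+*
*********+=:.. .:+**********************************************+-::::::-+*
##########*-..  :+**********************************************=-::::::-+*
##########*-.. .=*###########***##############**#***************=-::::::-+*
***#######+-...:+#%%%%%%###******######**################*******=-::::::-+*
*****#####+-....=#%%%%%%%##*******************#############*****=-::::::-+*
##########*-....-+*#%%%%%##*******************#%%%%%%%%%####****=-::::::=##
*#########+:....-+***#####********************#%%%%%%%%%##****##+-::
[... 173 characters left out ...]
%%%%%%%%%%%%%%%%%%%%%%%%%%%%%%%%%%%%%%%##%########+-:::::::=##
+*######%%%%%%%%%%%%%%%%%%%%%%%%%%%%%%%%%%%%%%%%%%%############+-:::::::-++
+*######%%%%%%%%%%%%%%%%%%%%%%%%%%%%%%%%%%%%%%%%%%%%##########*=-::::::::-+
+**####%%%%%%%%%%%%%%%%%%%%%%%%%%%%%%%%%%%%%%%%%%%%%##########*=-::::::-:-=
**#######################%%%%%%%%%%%%%%%%%%%%%%%%%%%###########+=------::--
*****************#####*##*#####################***##############*=-::::::::
*****#**************####**##*################***###########################
##########**#######*###*###***#***#######*****############%##############**
##############################*************##############################+-
torque [-0.019 -0.098 -0.034]
```

```bash
python3 -m jog '[{"translation":[0,0,0],"yaw":0,"fingers":0.75},{"translation":[0,0,0],"yaw":0,"fingers":0.75},{"translation":[0,0,0],"yaw":0,"fingers":0.75},{"translation":[0,0,0],"yaw":0,"fingers":0.75},{"translation":[0,0,0],"yaw":0,"fingers":0.75}]' 20
python3 -m jog '[{"translation":[0,0,0],"yaw":0,"fingers":0.7},{"translation":[0,0,0],"yaw":0,"fingers":0.7},{"translation":[0,0,0],"yaw":0,"fingers":0.7},{"translation":[0,0,0],"yaw":0,"fingers":0.7},{"translation":[0,0,0],"yaw":0,"fingers":0.7}]' 20
python3 look.py pics/a2.png 165 210 325 400 | tail -1
```

```text
clock: 9.4
eef_pos: [0.5515, -0.2595, 0.2503]
orientation: [[0.99, 0.142, -0.0], [0.142, -0.99, -0.0], [-0.0, -0.0, -1.0]]
wrist_force: [0.1, 0.0, -2.4]
gripper_width: 0.0264
gripper_force: 98.9
clock: 10.02
eef_pos: [0.5515, -0.2595, 0.2503]
orientation: [[0.99, 0.142, -0.0], [0.142, -0.99, 0.0], [-0.0, -0.0, -1.0]]
wrist_force: [-0.9, 0.5, -1.9]
gripper_width: 0.0266
gripper_force: 98.9
torque [ 0.017 -0.066  0.029]
```

```bash
python3 -m jog '[{"translation":[0,0,0],"yaw":0,"fingers":0.69},{"translation":[0,0,0],"yaw":0,"fingers":0.685},{"translation":[0,0,0],"yaw":0,"fingers":0.68},{"translation":[0,0,0],"yaw":0,"fingers":0.68},{"translation":[0,0,0],"yaw":0,"fingers":0.68}]' 20 | tail -2
python3 -m jog '[{"translation":[0,0,0],"yaw":0,"fingers":0.675},{"translation":[0,0,0],"yaw":0,"fingers":0.67},{"translation":[0,0,0],"yaw":0,"fingers":0.67},{"translation":[0,0,0],"yaw":0,"fingers":0.67},{"translation":[0,0,0],"yaw":0,"fingers":0.67}]' 20 |tail -2
python3 look.py pics/a2.png 165 210 325 400 | tail -1
```

```text
gripper_width: 0.0278
gripper_force: 69.2
gripper_width: 0.0284
gripper_force: 47.1
torque [ 0.038 -0.074  0.024]
```

```bash
python3 -m jog '[{"translation":[0,0,0],"yaw":0,"fingers":0.665},{"translation":[0,0,0],"yaw":0,"fingers":0.66},{"translation":[0,0,0],"yaw":0,"fingers":0.66},{"translation":[0,0,0],"yaw":0,"fingers":0.66},{"translation":[0,0,0],"yaw":0,"fingers":0.66}]' 20 | tail -3
python3 look.py pics/a2.png 165 210 325 400 | tail -1
python3 -m jog '[{"translation":[0,0,0],"yaw":0,"fingers":0.657},{"translation":[0,0,0],"yaw":0,"fingers":0.657},{"translation":[0,0,0],"yaw":0,"fingers":0.657},{"translation":[0,0,0],"yaw":0,"fingers":0.657},{"translation":[0,0,0],"yaw":0,"fingers":0.657}]' 20 |tail -3
python3 look.py pics/a3.png 165 215 325 400
```

```text
wrist_force: [-0.1, 0.4, -2.6]
gripper_width: 0.0294
gripper_force: 26.0
torque [ 0.014 -0.045 -0.018]
wrist_force: [-0.2, 1.1, -1.8]
gripper_width: 0.0293
gripper_force: 19.7
*********+=::::-===+********************************************+=:::::::::
********++=-:::-=++*********************************************+-:::::::=+
********+**++==++***********************************************+-::::::-=+
**********=-:::-************************************************+-::::::-=*
*********+=:...-+***********************************************+-::::::-+*
*********+=:...:+***********************************************+-::::::-+*
##########*-...:+***********************************************=-::::::-+*
##########*-...-*#%#########****###############**#*************+=-::::::-+*
*#***####*=:...-*#%%%%%%%###*#############################******=-::::::-+*
*****####*=:.. :+#%%%%%%%##**********************####**#####****=-::::::-+*
#########*=:...:+*##%%%%%##********************##%%%%%%%####****=:::::::=##
#########*=:...:+***######*********************#%%%%%%%%#*****##+-::::::=##
#######%%%%%
[... 305 characters left out ...]
%%%%%%%%%%%%%%%%%%%%%%%%%%%%%%%%%%%%%%%##########*=:::::::::-+
+**####%%%%%%%%%%%%%%%%%%%%%%%%%%%%%%%%%%%%%%%%%%%%##*########*=--:::-::--=
***####################%%#%%%%%%%%%%%%%%%%%%%%%%%%%%###########+=-----:-:--
#***#***********#**#############################*###############*=-::::::::
***#****************###*#***################****###########################
##########*################******#*##*###*****###########################**
##############################*************##################%###########+-
*####################************++++=======+++++***####################*=.
...:::----==++*++++======+++++++++++++=====----------==++**#############+:.
torque [-0.03  -0.115 -0.041]
```

```bash
python3 -m jog '[{"translation":[0,0,0],"yaw":0,"fingers":0.655},{"translation":[0,0,0],"yaw":0,"fingers":0.655},{"translation":[0,0,0],"yaw":0,"fingers":0.655},{"translation":[0,0,0],"yaw":0,"fingers":0.655},{"translation":[0,0,0],"yaw":0,"fingers":0.655}]' 20 |tail -3
python3 look.py pics/a4.png 165 235 325 400
```

```text
wrist_force: [-0.2, 0.1, -2.0]
gripper_width: 0.0292
gripper_force: 14.1
*********+=::::-==-+********************************************+=:::::::::
*********+=-:::-+++*********************************************+-:::::::=+
***********++==++***********************************************+-::::::-=+
*********+=-:::-************************************************+-:::::::=*
********+=:.. .-+***********************************************+-::::::-+*
********+=:....-+***********************************************+-::::::-+*
#########*-...-+************************************************=-::::::-+*
#########*-...-*%%############**##############*****************+=-::::::-+*
#*#######*-...=#%%%%%%%%%%################################******+-::::::-+*
***#*####+-...-*%%%%%%%%%##************####################**#**=:::::::-+*
########*=:...-+*#%%%%%%%#**********************############****=-::::::=##
########*=:...-+**#####%##**********************###%%%#********#+-::::::=##
#########%%##*****#****************####*********#%%%%%#*****####+-::::::=##
#####%%%%%%%%%%%%%%%%%%##%%%%###**#%%%%
[... 962 characters left out ...]
-==========+++++++++++++*++==-------------------:-=*######*=-:
..   .:===----============++++++++++++*+++=------------------:::=+#########
.  .  :-==----=--==========++++++++++++***++=---------------::-=+*########%
       .:===---===========+++++++++++*******+=--------------====+##########
===-.  ..:=========--=====++++++++++++********+----------==+==-+###########
%%#*+-.  .--=======+=======+++++++++*++********++++======------+###########
%#*=-:..  .:-=====================================-----------=**###########
*=:.. .    .:==========================-------------------:-=+*########*++*
-.      ....:-==========================-----------------:-=*########***+++
torque [-0.018 -0.036  0.03 ]
```

Working: the tray creeps mouth-down in the pads. Ease off further.

```bash
python3 -m jog '[{"translation":[0,0,0],"yaw":0,"fingers":0.654},{"translation":[0,0,0],"yaw":0,"fingers":0.654},{"translation":[0,0,0],"yaw":0,"fingers":0.654},{"translation":[0,0,0],"yaw":0,"fingers":0.654},{"translation":[0,0,0],"yaw":0,"fingers":0.654}]' 20 |tail -3
python3 -m jog '[{"translation":[0,0,0],"yaw":0,"fingers":0.653},{"translation":[0,0,0],"yaw":0,"fingers":0.653},{"translation":[0,0,0],"yaw":0,"fingers":0.653},{"translation":[0,0,0],"yaw":0,"fingers":0.653},{"translation":[0,0,0],"yaw":0,"fingers":0.653}]' 20 |tail -3
python3 look.py pics/a5.png 165 245 325 400
```

```text
wrist_force: [-0.5, -0.4, -2.0]
gripper_width: 0.0294
gripper_force: 11.8
wrist_force: [-0.5, 0.2, -2.1]
gripper_width: 0.0295
gripper_force: 9.3
*********+-::::-===+********************************************+=:::::::::
********++=-:::-=++*********************************************+-:::::::=+
***********++==++***********************************************+=::::::-=+
********+-::::=*##**********************************************+-::::::-=*
********=:...:=*#***********************************************+-::::::-+*
*******+-....-+*************************************************+-::::::-+*
#######+-...-*##************************************************=-::::::-+*
######*=...-*###############***###############*****************+=-::::::-+*
***##*+:...=#%%%%%%#######################################******+-::::::-+*
****#+-...:=##%%%%%%%%%####*******#***#####################**#**=-::::::-+*
#####+:...-+***#%%%%%%%##****#****************###############***=:::::::=##
####*+-:.:=*****##%%%%##************##############*************#+-::::::=##
##%%%%###*********#####*******************
[... 1412 characters left out ...]
--========+======+++++++++**+*****++++=-----=--------+###########
%#+=-:.   .:-=======================+============------------=**######***##
*=:..  ... .--========================----------------------=+*######*+==+*
:. ..  . ...:--=========================-----------------:-+*########*+++++
.    ..   .:=++=======================--------------------=*###*+++++++++++
 . .. . .:=*###+======================-=-----------------=*###**+++++++++++
 .... .:-*######+=====================------------------=*****+++++++++++++
......:+*######**+===================-------------------=++++++++++++++++++
 ...:+*#####*******+++===========--------------------======++++++++++++++++
torque [0.022 0.009 0.044]
```

```bash
python3 -m jog '[{"translation":[0,0,0],"yaw":0,"fingers":0.652},{"translation":[0,0,0],"yaw":0,"fingers":0.652},{"translation":[0,0,0],"yaw":0,"fingers":0.652},{"translation":[0,0,0],"yaw":0,"fingers":0.6515},{"translation":[0,0,0],"yaw":0,"fingers":0.6515}]' 20 |tail -3
python3 look.py pics/a6.png 165 245 325 400
python3 - <<'E'
import cv2;a=cv2.imread("pics/a6.png");cv2.imwrite("pics/a6c.png",cv2.resize(a[140:260,300:440],(700,600),interpolation=2))
E
```

```text
wrist_force: [-0.1, -0.5, -0.6]
gripper_width: 0.0297
gripper_force: 5.8
*********+-::::-===+********************************************+=:::::::::
********++=-::--=++*********************************************+-:::::::=+
*******+++*++=++++**********************************************+-::::::-=+
******+-::::-+*###**********************************************+-:::::::=*
*****+-:..:=+***************************************************+-::::::-+*
***+-:...-=+****************************************************+-::::::-+*
##+-...:=*######************************************************=-::::::-+*
*+-...:+#####################**##############*******************=-::::::-+*
=:...-+**#%%##############################################******+-::::::-+*
:..:=+****##%%############***********######################*****=-::::::-+*
=:-+********##%%%##****#***#**#****************#############****=:::::::=##
##************#%%%#**************####**#######*###************##+-::::::=##
%%%%##******************************##############********+*####+-::::::=##
%%%%%%%#************************#######
[... 1342 characters left out ...]
==============++++++++++++*#%##*+===+*+=-=--------+*##########
%#+=::..  .:-===========================+++==---==-----------=***++++++**##
*=:.  . . ..:==========================---------------------=+*###*+++===++
-.. .  .....:--=======================---------------------=*#**##*++++++++
   .. .....:=++=========================---------------:--+*###**++++++++++
..   . ..:=*###+=======================-=----------------+*###*++++++++++++
. .....:=*###%##+=====================------------------=*****+++++++++++++
 .. ..:+*######**+===================-------------------=++++++++++++++++++
. ..:+*#%###*******++=============--------------------======+++++++++++++++
torque [-0.052  0.008 -0.028]
```

View pics/a6c.png

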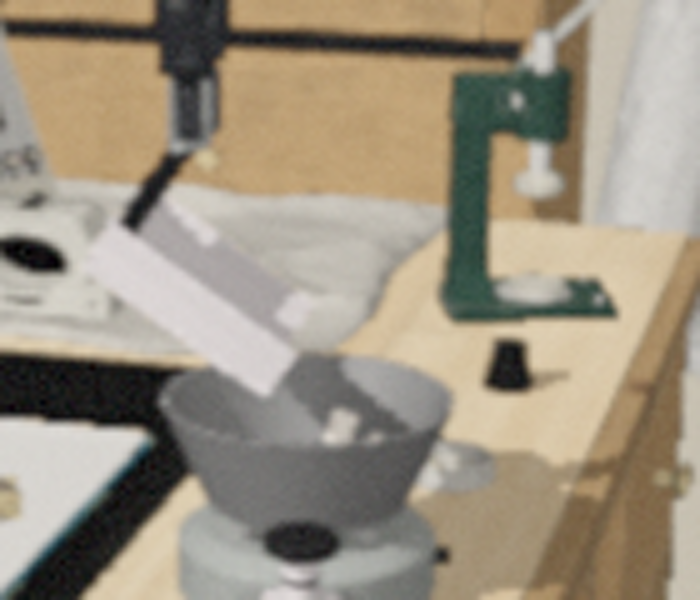

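```bash
python3 -m jog '[{"translation":[0,0,0],"yaw":0,"fingers":0.655},{"translation":[0,0,0],"yaw":0,"fingers":0.67},{"translation":[0,0,0],"yaw":0,"fingers":0.68},{"translation":[0,0,0],"yaw":0,"fingers":0.68},{"translation":[-1.5,0,0],"yaw":0,"fingers":0.68}]' 60 |tail -3
python3 -m jog '[{"translation":[1.5,0,0],"yaw":0,"fingers":0.68},{"translation":[-1.5,0,0],"yaw":0,"fingers":0.68},{"translation":[1.5,0,0],"yaw":0,"fingers":0.68},{"translation":[0,0,0],"yaw":0,"fingers":0.68},{"translation":[0,0,0],"yaw":0,"fingers":0.68}]' |tail -3
python3 -m jog '[{"translation":[0,0,-2],"yaw":0,"fingers":0.68},{"translation":[2,0,-2],"yaw":0,"fingers":0.68},{"translation":[3,0,-1],"yaw":0,"fingers":0.68},{"translation":[3,0,0],"yaw":0,"fingers":0.68},{"translation":[0,0,0],"yaw":0,"fingers":0.68}]' |tail -6
python3 - <<'E'
from h import *
a=snapshot("side")["pixels"][:,:,::-1];b=snapshot("top")["pixels"][:,:,::-1]
a=cv2.resize(a[130:250,300:420],(400,400),interpolation=2);b=cv2.resize(b[200:310,340:450],(400,400),interpolation=2);cv2.imwrite("pics/s5.png",np.hstack([a,b]))
E
```

```text
wrist_force: [-0.3, -0.2, -0.9]
gripper_width: 0.0284
gripper_force: 46.5
wrist_force: [-0.5, -0.2, -0.8]
gripper_width: 0.0282
gripper_force: 46.6
clock: 17.25
eef_pos: [0.6319, -0.2475, 0.2997]
orientation: [[0.99, 0.144, -0.0], [0.144, -0.99, 0.0], [-0.0, -0.0, -1.0]]
wrist_force: [-0.4, -0.0, -1.2]
gripper_width: 0.0282
gripper_force: 46.6
```

View pics/s5.png

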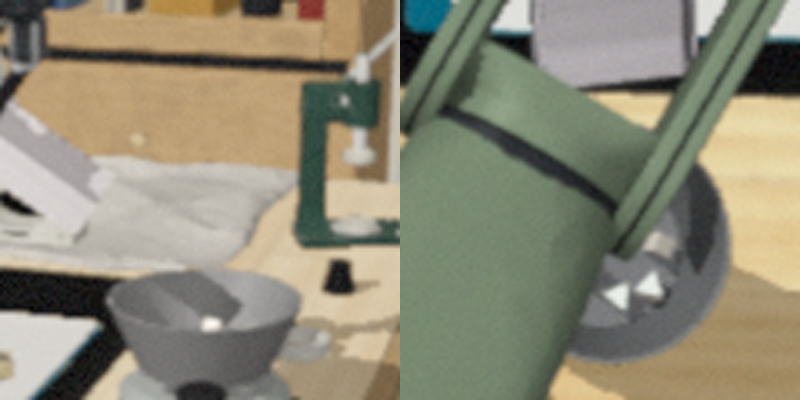

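```bash
python3 -m jog '[{"translation":[-0.2,-2.7,0],"yaw":0,"fingers":0.68},{"translation":[-0.2,-5,0],"yaw":0,"fingers":0.68},{"translation":[-0.2,-5,0],"yaw":0,"fingers":0.68},{"translation":[-0.2,-5,0],"yaw":0,"fingers":0.68},{"translation":[-0.2,-5,0],"yaw":0,"fingers":0.68}]' |tail -3
python3 -m jog '[{"translation":[-0.2,-5,0],"yaw":0,"fingers":0.68},{"translation":[-0.2,-5,0],"yaw":0,"fingers":0.68},{"translation":[-0.2,-5,0],"yaw":0,"fingers":0.68},{"translation":[-0.2,-3,0],"yaw":0,"fingers":0.68},{"translation":[-0.2,-1.9,0],"yaw":0,"fingers":0.68}]' |tail -3
python3 -m jog '[{"translation":[0,0,4],"yaw":0,"fingers":0.68},{"translation":[0,0,4],"yaw":0,"fingers":0.68},{"translation":[0,0,4],"yaw":0,"fingers":0.68},{"translation":[0,0,3],"yaw":0,"fingers":0.68},{"translation":[0,0,1],"yaw":0,"fingers":0.67}]' |tail -6
python3 -m jog '[{"translation":[0,0,1],"yaw":0,"fingers":0.665},{"translation":[0,0,1],"yaw":0,"fingers":0.66},{"translation":[0,0,1],"yaw":0,"fingers":0.66},{"translation":[0,0,0.5],"yaw":0,"fingers":0.66},{"translation":[0,0,0],"yaw":0,"fingers":0.66}]' |tail -6
python3 look.py pics/a7.png 275 365 250 370
python3 - <<'E'
from h import *
b=snapshot("top")["pixels"];cv2.imwrite("pics/t7.png",b[:,:,::-1])
m=(cv2.cvtColor(b,cv2.COLOR_RGB2GRAY)[238:295,370:426]>175).astype(np.uint8)
n,_,stt,c=cv2.connectedComponentsWithStats(m);print(stt[1:,4],np.round(c[1:]+[370,238],1).tolist())
g=cv2.cvtColor(b,cv2.COLOR_RGB2GRAY)[245:292,372:426]
for r in g: print("".join(" .:-=+*#%@"[min(9,int(v)//26)] for v in r))
E
```

```text
wrist_force: [0.6, 0.4, -0.7]
gripper_width: 0.0286
gripper_force: 46.6
wrist_force: [0.1, -0.1, -0.3]
gripper_width: 0.0286
gripper_force: 46.7
clock: 19.23
eef_pos: [0.5483, 0.1695, 0.1379]
orientation: [[0.99, 0.141, -0.005], [0.141, -0.99, -0.001], [-0.005, 0.0, -1.0]]
wrist_force: [0.6, -0.4, -1.4]
gripper_width: 0.0284
gripper_force: 44.7
clock: 19.85
eef_pos: [0.5586, 0.1716, 0.1123]
orientation: [[0.99, 0.142, 0.019], [0.142, -0.99, 0.003], [0.02, 0.0, -1.0]]
wrist_force: [4.4, 0.3, 10.9]
gripper_width: 0.0292
gripper_force: 26.1
    .       :==:.:...:===-:.:::.. ..  .     .  ..  .-+*###################################**+**+++++++++++++++++++++++++
 .          :-=:::::::-==-:.:::. .          . . ..-+*####################################**+++*+++++++++++++++++++++++++
     .   .  :==-:::.::-+=-:.....           .....:=*######################################*********************++++++++++
  ..    .   .---:::..:-==-.  .  .   . .   . ..:=**########################################*++++++++++++++++++*++*+******
. . . .     .-=-:...::-==-. .           .....-+*######################*#
[... 6939 characters left out ...]
=++++=---==+#%@@#+*%%@@@@#=--===========
::::-==-------===++==-=+*%@@@@#++*#%%%%%+:-===========
::::::---------==+======*%@@@@#===+++***=:-===========
:::::::---------==+=+=+==*%@@%*=---=====--============
::::::::--------==+++++++=*%@%*=-------::-===========+
:::::::::-----==-==+++++++++##*----==-::-============+
-:::::::::----=====++++++=+==+=----====-============++
=:::::::::::-==+===+++++++++===-----===============+++
==-::::::::::====+++++++++++===----================+++
===-:::::::::---=====+++++=====-----===============+++
++==-:::::::--:----==========----=-==============+++++
*++=--:::::----------------------===-==========+++++++
*+++=--:::-::-------------------===-===========+++++++
```

```bash
python3 -m jog '[{"translation":[0,0,0],"yaw":0,"fingers":0.655},{"translation":[0,0,0],"yaw":0,"fingers":0.653},{"translation":[0,0,0.5],"yaw":0,"fingers":0.653},{"translation":[0,0,0.5],"yaw":0,"fingers":0.653},{"translation":[0,0,0],"yaw":0,"fingers":0.653}]' |tail -6
python3 -m jog '[{"translation":[0,0,0.5],"yaw":0,"fingers":0.653},{"translation":[0,0,0.5],"yaw":0,"fingers":0.653},{"translation":[0,0,0.5],"yaw":0,"fingers":0.653},{"translation":[0,0,0],"yaw":0,"fingers":0.653},{"translation":[0,0,0],"yaw":0,"fingers":0.653}]' |tail -6
python3 look.py pics/a8.png 285 355 250 370
```

```text
clock: 20.58
eef_pos: [0.5485, 0.1705, 0.0935]
orientation: [[0.99, 0.143, -0.004], [0.143, -0.99, -0.001], [-0.004, 0.0, -1.0]]
wrist_force: [-0.7, -0.3, -0.5]
gripper_width: 0.0297
gripper_force: 9.3
clock: 21.2
eef_pos: [0.5499, 0.1707, 0.08]
orientation: [[0.99, 0.143, -0.001], [0.143, -0.99, -0.0], [-0.001, 0.0, -1.0]]
wrist_force: [0.4, -0.5, -0.7]
gripper_width: 0.0296
gripper_force: 9.2
  . ...      ....:.:::::......:..:::. .   .-+*########################*#################################################
  ..    .    ......:......:-=-:::.::. . .-=*############################################################################
.   .   .      . :==:.....:===::.:::...:=*#############################################################################*
   ..   ..       :=+-.....:===-:.:::.:=*############################################################################**++
 . .       .     :==-:::.::-==-..:::=*##########################################################################*+++++++
  .   .    ..    :-=-:..:::=+=-...-+#############################################################
[... 2862 characters left out ...]
################*++++++++++++******########################*+++++
###########################################%###%%%#####################*++++++++++++*****########################*++++++
######################################################%%%##############*++++++****##############################*+++++++
#######################################################################*****###################################*++++++++
##############################################################################################################*+++++++++
#############################################################################################################*++++++++++
torque [-0.025 -0.021  0.016]
```

```bash
python3 -m jog '[{"translation":[0,0,0.4],"yaw":0,"fingers":0.653},{"translation":[0,0,0.4],"yaw":0,"fingers":0.653},{"translation":[0,0,0],"yaw":0,"fingers":0.64},{"translation":[0,0,0],"yaw":0,"fingers":0.5},{"translation":[0,0,0],"yaw":0,"fingers":0.2}]' |tail -6
python3 -m jog '[{"translation":[0,0,0],"yaw":0,"fingers":0},{"translation":[0,0,-2],"yaw":0,"fingers":0},{"translation":[0,0,-5],"yaw":0,"fingers":0},{"translation":[0,0,-5],"yaw":0,"fingers":0},{"translation":[0,0,-2],"yaw":0,"fingers":0}]' |tail -6
python3 - <<'E'
from h import *
s=snapshot("side");S=s["pixels"][:,:,::-1]
t=snapshot("top");b=t["pixels"][:,:,::-1]
cv2.imwrite("pics/a9.png",np.hstack([cv2.resize(S[200:370,230:430],(400,340),interpolation=2),cv2.resize(b[220:305,325:425],(400,340),interpolation=2)]))
E
```

```text
clock: 21.88
eef_pos: [0.5503, 0.1707, 0.0724]
orientation: [[0.99, 0.143, 0.0], [0.143, -0.99, 0.0], [0.0, 0.0, -1.0]]
wrist_force: [0.0, 0.4, 0.4]
gripper_width: 0.0597
gripper_force: 0.0
clock: 22.5
eef_pos: [0.5523, 0.1711, 0.2167]
orientation: [[0.99, 0.143, 0.007], [0.143, -0.99, 0.001], [0.007, -0.0, -1.0]]
wrist_force: [-0.7, 0.0, -1.1]
gripper_width: 0.0853
gripper_force: 0.0
```

View pics/a9.png

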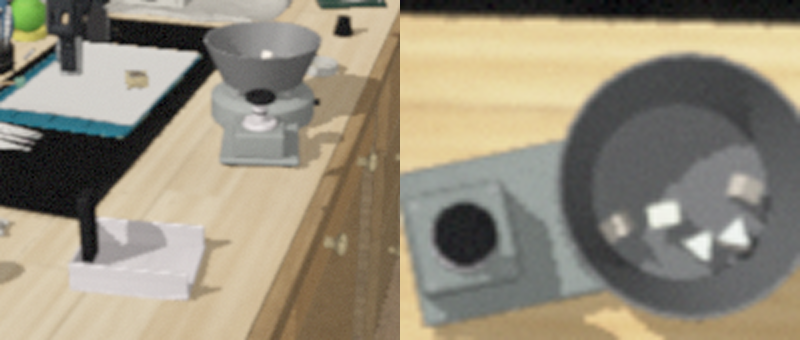

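```bash
python3 -m jog '[{"translation":[-2,4.1,0],"yaw":0,"fingers":1},{"translation":[-2,4.1,0],"yaw":0,"fingers":1},{"translation":[-2,4.1,0],"yaw":0,"fingers":1},{"translation":[-2,4.1,0],"yaw":0,"fingers":1},{"translation":[-2,4.1,0],"yaw":0,"fingers":1}]' 20 |tail -6
python3 -m jog '[{"translation":[-2,4.1,0],"yaw":0,"fingers":1},{"translation":[-1.6,4.1,0],"yaw":0,"fingers":1},{"translation":[0,0,4],"yaw":0,"fingers":1},{"translation":[0,0,4],"yaw":0,"fingers":1},{"translation":[0,0,2],"yaw":0,"fingers":1}]' |tail -6
python3 -m jog '[{"translation":[0,0,0],"yaw":0,"fingers":1},{"translation":[0,0,0],"yaw":0,"fingers":1},{"translation":[0,0,0],"yaw":0,"fingers":1},{"translation":[0,0,0],"yaw":0,"fingers":1},{"translation":[0,0,0],"yaw":0,"fingers":1}]' |tail -6
```

```text
clock: 23.22
eef_pos: [0.4788, -0.0474, 0.2105]
orientation: [[0.99, 0.143, -0.003], [0.143, -0.99, 0.001], [-0.003, -0.001, -1.0]]
wrist_force: [0.3, 0.5, -0.5]
gripper_width: -0.0001
gripper_force: 0.0
clock: 23.85
eef_pos: [0.4535, -0.1316, 0.1082]
orientation: [[0.99, 0.142, -0.006], [0.142, -0.99, 0.003], [-0.006, -0.004, -1.0]]
wrist_force: [1.2, 0.5, 0.7]
gripper_width: -0.0003
gripper_force: 0.0
clock: 24.48
eef_pos: [0.4569, -0.1329, 0.1129]
orientation: [[0.99, 0.143, 0.001], [0.143, -0.99, -0.001], [0.001, 0.001, -1.0]]
wrist_force: [-0.3, 0.6, 0.8]
gripper_width: -0.0003
gripper_force: 0.0
```

Perfectly over the plunger (25 mm above the head). Descend slowly.

```bash
python3 -m jog '[{"translation":[0,0,0.8],"yaw":0,"fingers":1},{"translation":[0,0,0.7],"yaw":0,"fingers":1},{"translation":[0,0,0.5],"yaw":0,"fingers":1},{"translation":[0,0,0.4],"yaw":0,"fingers":1},{"translation":[0,0,0],"yaw":0,"fingers":1}]' |grep -E "eef|wrist"
python3 -m jog '[{"translation":[0,0,0.3],"yaw":0,"fingers":1},{"translation":[0,0,0.3],"yaw":0,"fingers":1},{"translation":[0,0,0.3],"yaw":0,"fingers":1},{"translation":[0,0,0],"yaw":0,"fingers":1},{"translation":[0,0,0],"yaw":0,"fingers":1}]' |grep -E "eef|wrist"
```

```text
eef_pos: [0.4562, -0.1326, 0.0881]
wrist_force: [-1.1, 1.1, 1.5]
eef_pos: [0.4566, -0.1328, 0.0795]
wrist_force: [-2.1, 0.6, 4.9]
```

```bash
python3 -m jog '[{"translation":[0,0,0.2],"yaw":0,"fingers":1},{"translation":[0,0,0.15],"yaw":0,"fingers":1},{"translation":[0,0,0],"yaw":0,"fingers":1},{"translation":[0,0,0],"yaw":0,"fingers":1},{"translation":[0,0,0],"yaw":0,"fingers":1}]' |grep -E "eef|wrist"
python3 -m jog '[{"translation":[0,0,0],"yaw":0,"fingers":1},{"translation":[0,0,0],"yaw":0,"fingers":1},{"translation":[0,0,0],"yaw":0,"fingers":1},{"translation":[0,0,0],"yaw":0,"fingers":1},{"translation":[0,0,0],"yaw":0,"fingers":1}]' |grep -E "eef|wrist"
python3 - <<'E'
from h import *
s=snapshot("side");S=s["pixels"][:,:,::-1]
x,y=proj(s,(.457,-.1326,.06)).astype(int)
A=cv2.resize(S[y-25:y+25,x-25:x+25],(500,500),interpolation=2)
B=cv2.resize(S[280:355,250:350],(300,225),interpolation=2);B=np.vstack([B,np.zeros((275,300,3),np.uint8)])
cv2.imwrite("pics/p.png",np.hstack([A,B]))
E
```

```text
eef_pos: [0.4566, -0.1328, 0.0762]
wrist_force: [-2.4, 0.9, 6.2]
eef_pos: [0.4566, -0.1328, 0.0762]
wrist_force: [-2.0, 1.4, 6.0]
```

View pics/p.png

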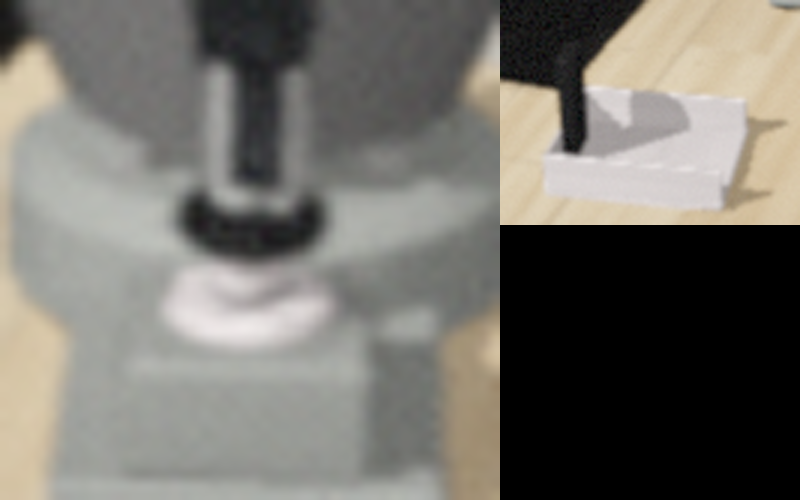

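The fingertips sit centred on the black head (250, 215 in the crop), with the stem pressed about halfway into the collar (250, 300). The tray stands flat and free.

```bash
python3 -c "
from cell import env
print(env.sign_off())"
```

```text
the job is handed in; nothing more can be done
None
```

The job is handed in: all five chips are in the bowl, the empty tray stands upright and released on the bench, and the fingers hold the plunger at about 12 mm with about 6 N; the sign-off returned no verdict, and I did not re-measure the bottle, tin, vial and watch after the moves.

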